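Fish the centre punch out of the scrap crate and punch two hole marks

TASK

Fish the red automatic centre punch out of the scrap crate, leaving the rest of the scrap in the crate, lay it flat on the black rubber mat, let go, and take it again at a slant so that you can hold it upright, point down. Holding it upright, press its point down on the white datum mark on the blue plate until the spring nose is far enough in to fire (8 mm), then do the same on the yellow mark. Finally lay the punch flat on the mat again and let go; do not drop it, and leave the tin, the valve and the hammer where they are.

Things in the scene. Friction and masses are not known exactly. Their poses are not given: they have to be found in the camera images.
- punch: red automatic centre punch, 147 mm long, 150 g, lying flat on an octagonal grip that does not roll. Origin on its axis at the grip's middle; +x along the axis to the point. Grip 20 mm across flats, x -52 to +48 mm (last 12 mm a steel cap); collar 17 mm thick to x 56; nose 9 mm thick, point at x 95. Lying, its axis is 10 mm above what it lies on: 15 mm above the bench in the crate, 13 mm on the mat
- punch_tip (a point): the point of the punch, at the end of the spring-loaded nose, 95 mm from the punch's origin when the nose is fully out
- punch_nose (a joint): how far the nose is pushed into the punch: 0 fully out, 0.012 m fully in (hard stop); the spring starts to give at 2.1 N and takes 4.9 N at 8 mm and 6.3 N at 12 mm; the punch fires (marks the metal) at 8 mm; the nose springs out again by itself when the load is off
- crate: grey plastic scrap crate, 320 x 230 x 60 mm outside (x, y, z), walls and floor 5 mm, fixed to the bench; origin under its centre, z up. The punch lies near its middle, roughly along the crate's x, with scrap along the walls
- mat: black rubber bench mat, 260 x 190 x 3 mm (x, y, z), fixed; origin under its centre
- board: plywood drilling board 250 x 170 x 18 mm (x, y, z), fixed; origin under its centre. On it a blue steel plate 190 x 80 x 8 mm, centred at y = -25 mm, top 26 mm above the bench, held along its +y edge by two closed toggle clamps with red handles (x = -40 and +40 mm, y = 0 to +95 mm, up to 53 mm above the bench)
- mark_white (a point): centre of the white paint dot, 14 mm in diameter with a black cross, on top of the blue plate, 26 mm above the bench, at x = -55, y = -30 mm of the board; its axes are the board's, z up
- mark_yellow (a point): centre of the yellow paint dot, 14 mm in diameter with a black cross, on top of the blue plate, at x = +55, y = -30 mm of the board; its axes are the board's, z up
- tube_long: scrap in the crate: copper tube 160 mm long, 25 mm in diameter, lying; origin at its middle on its axis, x along it
- chisel: scrap in the crate: green octagonal cold chisel 161 mm long, 16 mm across flats, lying; origin on its axis, 80 mm from either end, x to the steel edge
- tube_short: scrap in the crate: copper tube 85 mm long, 28 mm in diameter, lying; origin at its middle on its axis, x along it
- elbow: scrap in the crate: copper elbow, two legs 48 mm long and 23 mm in diameter along its +x and +y; origin at the corner on the axes
- tee: scrap in the crate: brass tee, 68 mm along x, branch 37 mm along -y, 28 mm in diameter; origin where the axes meet
- nipple: scrap in the crate: dark steel pipe nipple 62 mm long, 26 mm in diameter, lying; origin at its middle on its axis, y along it
- coupling: scrap in the crate: brass pipe coupling 58 mm long, 34 mm in diameter, lying; origin at its middle on its axis, y along it
- tin: blue tin of layout dye, 54 mm in diameter, 85 mm high, standing on the bench beyond the mat, not to be disturbed; origin under its centre
- valve: brass ball valve with a yellow lever, 64 mm long along x, lever out to x = +75 mm, 48 mm high, standing on the bench beyond the mat, not to be disturbed; origin under its centre
- hammer: hammer lying on the bench beyond the mat, 260 mm long, origin under its middle, handle to its -x, not to be disturbed
Mind the look-alikes: they are no part of the job. Several things look just like the nipple: the one meant starts farthest from the robot's base.

How it is judged:
By the outcome, as a careful person would: the job done as asked, in the order asked, and still so for the second after the job is handed in, with the robot touching nothing.
It also fails if it takes over 70 s, if anything falls off the work surface, if the arm or the gripper's body presses on something with over 40 N, if the wrist force passes 120 N, or if a joint passes its speed limit or range.

ROBOT

A 6-joint arm with a two-finger parallel gripper is mounted at the origin on the work surface. World frame = base frame: x ahead of the robot, y to its left, z up, the work surface at z = 0. Lengths are in m, angles in rad, forces in N, time in s.
With the tool pointing down it reaches from about 0.375 to 0.9 m from the base axis. Payload 3.1 kg.
Tool frame: the origin (TCP) lies midway between the tips of the shut fingers; the grasp point (between the pads) lies 19 mm behind it; z points along the fingers, y is the line along which they close (so a half turn about z gives the same grasp; the last joint's range is limited). The gripper opens to 87 mm and grips with 3 to 60 N. Pads are 19 mm wide; open, the fingers measure 117 mm over their backs; the gripper's body (75 mm by 190 mm) begins 51 mm behind the grasp point.
Start: joints at [-1.516, 0.527, 1.433, -0, 1.181, -0.178], TCP at [0.145, -0.608, 0.183] pointing down, gripper open.
Joint ranges: [-3.08, 3.08], [-0.75, 2.2], [0.22, 2.44], [-1.43, 4.57], [0, 2.65], [-2.85, 2.85]. Speed limits (rad/s): [2.79, 2.79, 3.14, 3.14, 3.14, 3.14].

INTERFACE

Orientations are given as a unit quaternion [x, y, z, w].
In Python, from rig import status, imaging, order gives the robot as it stands.
- The arm moves only by the tool arm_command, never from a script. Its argument "deltas" is one flat list of numbers, 5 for each row, row after row: the opening, from -1 (shut) to 1 (fully open), so that 0 is half open, then the shift along the tool's x, y, z in m, then the turn about the tool's z in rad. In form: [gripper, tx, ty, tz, roll, gripper, tx, ty, tz, roll, ...]. A call has 1 to 12 rows; each row shifts and turns the commanded pose from where the row before left it, along the tool's axes as they then stand; what a row does not reach is not made up. A row lasts 1/8 s, in which the tool goes at most 62.5 mm and 10.7 degrees, less where a joint would pass 70% of its speed; a pose out of reach is approached as far as the arm can. A call with a gripper value outside its range is refused whole. The fingers move at their own pace and stop on an object; "newtons" is the grip in N (left out, the last holds). Time passes only in rows, so rows that do not move let the fingers close. It gives the time, the measured TCP pose, the force, the opening and the grip force at its end, in the units of the state.
- status.get_obs(): the state, without advancing time (a new reading comes with each control period).
- imaging.camera(name): name is "scene" or "side" or "wrist"; returns (picture, depth): 400x640x3 uint8, red, green, blue; 400x640 float32, m along the optical axis (not along the pixel's ray), 0 where there is no reading.
- imaging.camera_params(name): a dict with "intrinsics" (3x3 intrinsics, pixels), "camera_from_world" (4x4, takes a point from world to camera coordinates). Camera axes: x right, y up, looking along -z (the intrinsics and any distortion apply to the point x, -y, -z); pixel columns grow to the right and rows downward; lengths in m; the calibration is good to about 2 mm. The wrist camera is an equidistant fisheye: a pixel r from the principal point sees the ray r / f radians off the axis. A picture is of the moment at which its call begins: read the wrist's pose just before it. camera_params takes no time and is no camera call; for the wrist camera it gives the pose at the moment of the call.
- order.hand_in(): hands the job in; it is judged then, once.
The state is a dict: "time": time; "q": joint angles; "joint_velocities": joint speeds; "joint_torque": joint torques, N m; "position": TCP position; "tool_rot": TCP orientation; "ft_force": force on the tool from outside, world axes, zero at the start; "moment": the same for the moment, N m; "grip_width": finger opening in m; "grip_force": force on a finger pad.
Only numpy, scipy, OpenCV 4.12 (cv2) and the standard library are available. Lean on these libraries where they do the work, as an engineer would, in place of code of your own. Each camera call takes 0.05 s, during which the arm holds its last target. There are 200 camera calls.

## Working session

There is one attempt and no reset: what is moved stays moved. The work goes in short steps, Python scripts to look and compute and a tool call to move; the robot and the scene stay as the last step left them, time stands still between calls to the robot, and variables do not carry over. Pictures are saved under pics/ and viewed, at most 10 in all, crops included, and the job is handed in when it is done.

Besides the shell and the picture viewer there is one more tool, called in YAML: its name, and indented under it one key for each argument. arm_command: Moves the arm, as the interface text tells. Its arguments: {"type":"object","properties":{"deltas":{"type":"array"},"newtons":{"type":"number"}},"required":["deltas"]}

```bash
ls; mkdir -p pics; cat > h.py <<'E'
import numpy as np,cv2
from rig import status,imaging,order
def cam(n):
    P=imaging.camera_params(n); im,d=imaging.camera(n); return P,im,d
def save(im,f): cv2.imwrite('pics/'+f,cv2.cvtColor(im,cv2.COLOR_RGB2BGR))
def ray(P,u,v,fish=False):
    K=np.array(P['intrinsics']);T=np.array(P['camera_from_world'])
    a=np.array([(u-K[0,2])/K[0,0],(v-K[1,2])/K[1,1]])
    if fish:
        r=np.hypot(*a); s=np.sin(r)/max(r,1e-9); c=np.array([a[0]*s,-a[1]*s,-np.cos(r)])
    else: c=np.array([a[0],-a[1],-1.])
    R=T[:3,:3]; return -R.T@T[:3,3], R.T@c
def onz(P,u,v,z,fish=False):
    o,d=ray(P,u,v,fish); return o+d*(z-o[2])/d[2]
E
python3 - <<'E'
from h import *
for n in ['scene','side','wrist']:
    P,im,d=cam(n); save(im,n+'0.png'); print(n,np.round(P['intrinsics'],1).tolist(),{k:v for k,v in P.items() if k not in('intrinsics','camera_from_world')}); np.savez('/tmp/'+n,im=im,d=d)
    T=np.array(P['camera_from_world']);print(np.round(-T[:3,:3].T@T[:3,3],3))
print(status.get_obs())
E
```

```text
pics
scene [[382.3, 0.0, 321.6], [0.0, 382.3, 195.6], [0.0, 0.0, 1.0]] {}
[ 1.089 -0.065  0.997]
side [[464.0, 0.0, 317.1], [0.0, 464.0, 192.9], [0.0, 0.0, 1.0]] {}
[0.229 0.94  0.639]
wrist [[309.7, 0.0, 321.6], [0.0, 309.7, 200.6], [0.0, 0.0, 1.0]] {}
[ 0.227 -0.589  0.384]
{'time': 0.15, 'q': array([-1.51550723e+00,  5.28252537e-01,  1.43362069e+00, -7.49175688e-06,
        1.18141839e+00, -1.78509989e-01]), 'joint_velocities': array([-0.00025301, -0.00377565, -0.00280903,  0.00033125, -0.00070265,
       -0.00111604]), 'joint_torque': array([ 1.27658961e-03, -4.40429449e+01, -1.76842403e+01,  6.32786611e-02,
        5.52553881e-02, -1.07245442e-04]), 'position': array([ 0.14478107, -0.60734102,  0.18229251]), 'tool_rot': array([ 9.93174502e-01,  1.16634849e-01,  4.88461153e-05, -8.48082810e-04]), 'ft_force': array([ 0.0384107 , -0.1126516 ,  0.12083755]), 'moment': array([-0.06989328, -0.01768391,  0.0082683 ]), 'grip_force': 0.0, 'grip_width': 0.08691288571804093}
```

View pics/scene0.png

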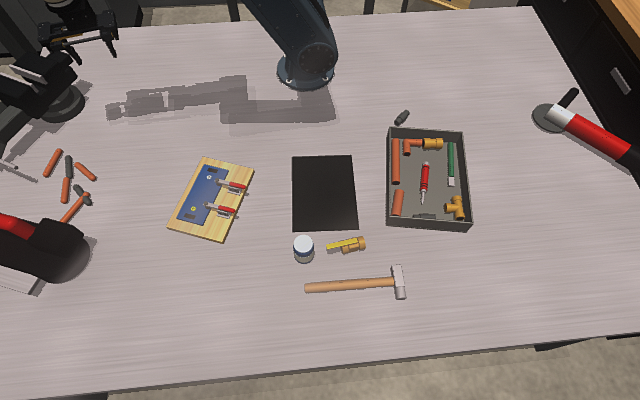

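View pics/side0.png

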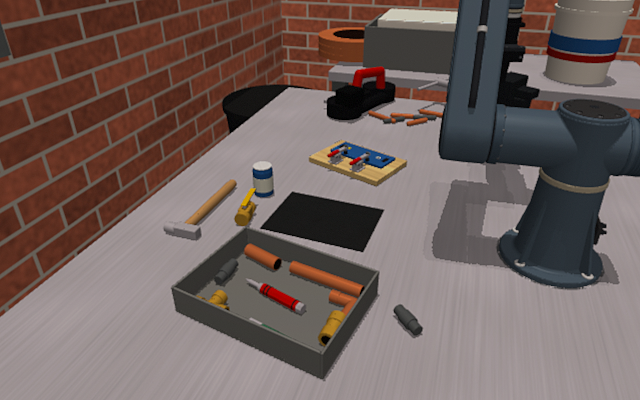

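The scene view has the crate at (430,180), with the red punch at (424,180) and its point toward the image bottom (+x). The mat is at (325,193) and the board at (210,198), with the white mark near (208,178) and the yellow near (193,210). The tin, valve and hammer lie below the mat. The nipple inside the crate at (424,217) is farthest from the base; the one at (402,117), outside the crate, is a look-alike. I don't need to move either.

```bash
python3 - <<'E'
from h import *
P=imaging.camera_params('scene'); im=np.load('/tmp/scene.npz')['im']; S=imaging.camera_params('side'); ims=np.load('/tmp/side.npz')['im']
hsv=cv2.cvtColor(im,cv2.COLOR_RGB2HSV)
def red(h): return (((h[...,0]<6)|(h[...,0]>174))&(h[...,1]>170)&(h[...,2]>90)).astype(np.uint8)
def blob(m,x0,y0,x1,y1):
    k=np.zeros_like(m);k[y0:y1,x0:x1]=m[y0:y1,x0:x1];v,u=np.nonzero(k);return np.c_[u,v]
b=blob(red(hsv),410,150,440,205); w=np.array([onz(P,u,v,.018) for u,v in b])[:,:2]
c=w.mean(0);_,_,V=np.linalg.svd(w-c);t=(w-c)@V[0];print('punch red',len(w),c,V[0],t.min(),t.max())
hs=cv2.cvtColor(ims,cv2.COLOR_RGB2HSV); b=blob(red(hs),245,270,310,320); w=np.array([onz(S,u,v,.018) for u,v in b])[:,:2]
c=w.mean(0);_,_,V=np.linalg.svd(w-c);t=(w-c)@V[0];print('side red',len(w),c,V[0],t.min(),t.max())
# mat
m=(im.max(2)<45).astype(np.uint8); b=blob(m,285,148,365,238); r=cv2.minAreaRect(b.astype(np.float32)); w=np.array([onz(P,u,v,.003) for u,v in b],np.float32)[:,:2];print('mat',cv2.minAreaRect(w))
m=((hsv[...,0]>105)&(hsv[...,0]<125)&(hsv[...,1]>110)).astype(np.uint8); b=blob(m,170,155,255,235); w=np.array([onz(P,u,v,.026) for u,v in b],np.float32)[:,:2];print('plate',cv2.minAreaRect(w))
m=((hsv[...,0]>20)&(hsv[...,0]<35)&(hsv[...,1]>120)&(hsv[...,2]>120)).astype(np.uint8); b=blob(m,180,190,205,220); print('yel',b.mean(0),len(b),onz(P,*b.mean(0),.026))
m=((hsv[...,1]<60)&(hsv[...,2]>150)).astype(np.uint8); b=blob(m,200,170,216,186); print('wh',b.mean(0),len(b),onz(P,*b.mean(0),.026))
print('crate corners',[onz(P,u,v,.06).round(3).tolist() for u,v in [(389,127),(463,130),(472,231),(386,225)]])
print('tin',onz(P,303,240,.085),'valve',onz(P,350,244,.04))
def up(im,x0,y0,x1,y1,f): return cv2.resize(im[y0:y1,x0:x1],None,fx=f,fy=f,interpolation=cv2.INTER_CUBIC)
a=up(im,375,115,480,240,4);bb=up(im,160,145,260,245,4);o=np.zeros((500,800,3),np.uint8);o[:500,:400]=a[:500,:400];o[:400,400:800]=bb;save(o,'crop1.png')
E
```

```text
punch red 134 [0.50403513 0.32320567] [ 0.95157606 -0.30741341] -0.04466533996815297 0.04504541043460077
side red 360 [0.51003141 0.32348797] [-0.93736393  0.34835164] -0.048337817952370916 0.04731223656506729Traceback (most recent call last):
  File "<stdin>", line 12, in <module>
cv2.error: OpenCV(4.12.0) /io/opencv/modules/imgproc/src/convhull.cpp:143: error: (-215:Assertion failed) total >= 0 && (depth == CV_32F || depth == CV_32S) in function 'convexHull'
```

```bash
python3 - <<'E'
from h import *
P=imaging.camera_params('scene'); im=np.load('/tmp/scene.npz')['im']
hsv=cv2.cvtColor(im,cv2.COLOR_RGB2HSV)
def blob(m,x0,y0,x1,y1):
    k=np.zeros(m.shape,bool);k[y0:y1,x0:x1]=m[y0:y1,x0:x1];v,u=np.nonzero(k);return np.c_[u,v]
def W(b,z): return np.array([onz(P,u,v,z)[:2] for u,v in b],np.float32)
print(im[190,325],im[190,275])
b=blob(im.max(2)<70,285,148,365,238); print('mat',len(b),cv2.minAreaRect(W(b,.003)))
m=((hsv[...,0]>105)&(hsv[...,0]<125)&(hsv[...,1]>110)); b=blob(m,170,155,255,235); print('plate',cv2.minAreaRect(W(b,.026)))
m=((hsv[...,0]>20)&(hsv[...,0]<35)&(hsv[...,1]>120)&(hsv[...,2]>120)); b=blob(m,186,200,200,220); print('yel',b.mean(0),len(b),W([b.mean(0)],.026))
m=((hsv[...,1]<60)&(hsv[...,2]>150)); b=blob(m,200,170,216,186); print('wh',b.mean(0),len(b),W([b.mean(0)],.026))
print('crate',W([(389,127),(463,130),(472,231),(386,225)],.06).round(3).tolist(),'tin',W([(303,240)],.085),'valve',W([(350,244)],.04))
def up(x0,y0,x1,y1,f): return cv2.resize(im[y0:y1,x0:x1],None,fx=f,fy=f,interpolation=cv2.INTER_CUBIC)
o=np.zeros((500,800,3),np.uint8);o[:500,:400]=up(378,115,478,240,4);o[:400,400:]=up(160,145,260,245,4);save(o,'crop1.png')
E
```

```text
[43 40 38] [177 167 164]
mat 4707 ((0.5180281400680542, 0.012316308915615082), (0.1882951259613037, 0.25969618558883667), 86.59725952148438)
plate ((0.5013198256492615, -0.34284165501594543), (0.0749891847372055, 0.1863284409046173), 71.3249282836914)
yel [192.78571429 208.35714286] 14 [[ 0.5526174  -0.36538947]]
wh [209.13333333 176.93333333] 15 [[ 0.45054373 -0.3234765 ]]
crate [[0.3400000035762787, 0.23800000548362732], [0.37299999594688416, 0.46700000762939453], [0.7129999995231628, 0.3930000066757202], [0.6729999780654907, 0.16500000655651093]] tin [[ 0.70493495 -0.06132433]] valve [[0.7098304  0.06344108]]
```

View pics/crop1.png

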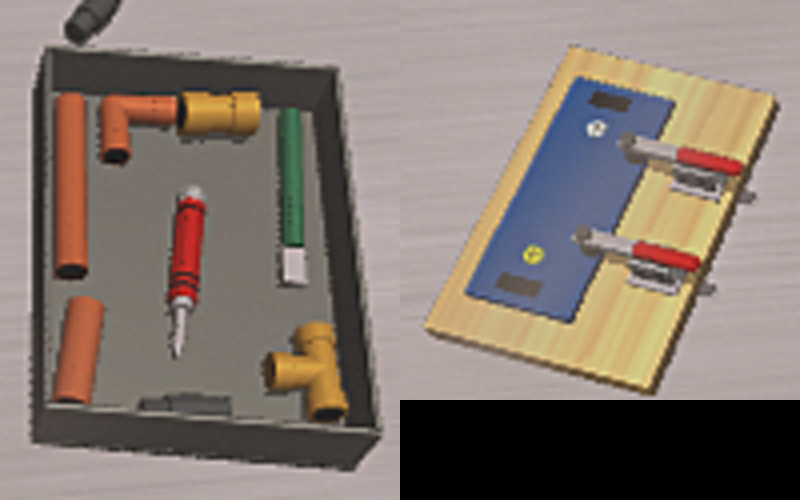

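Crop: the punch lies clear in the crate's middle at crop (187,250), with its point at (178,352), steel tail cap at the top and scrap only along the walls. White mark is at crop (597,128), yellow at (535,254). Setting out.

arm_command:
  deltas: [1,0.0435,-0.036,-0.0075,0,1,0.0435,-0.036,-0.0075,0,1,0.0435,-0.036,-0.0075,0,1,0.0435,-0.036,-0.0075,0,1,0.0435,-0.036,-0.0075,0,1,0.0435,-0.036,-0.0075,0,1,0.0435,-0.036,-0.0075,0,1,0.0435,-0.036,-0.0075,0,1,0.0435,-0.036,-0.0075,0,1,0,0,0,-0.18,1,0,0,0,-0.18,1,0,0,0,-0.18]

```text
time: 1.65
position: [0.4505, -0.2015, 0.2503]
tool_rot: [0.925, 0.38, -0.0, -0.0]
ft_force: [0.5, 0.6, -0.9]
grip_width: 0.087
grip_force: 0.0
```

arm_command:
  deltas: [1,0,0,0,-0.18,1,0,0,0,-0.18,1,0,0,0,-0.18,1,0,0,0,-0.18,1,0,0,0,-0.18,1,0,0,0,-0.18,1,0,0,0,-0.18,1,0,0,0,-0.18,1,0,0,0,-0.18,1,0,0,0,-0.18,1,0,0,0,-0.18,1,0,0,0,0]

```text
time: 3.15
position: [0.4504, -0.2019, 0.2503]
tool_rot: [0.194, 0.981, 0.0, -0.0]
ft_force: [0.2, 1.1, -0.9]
grip_width: 0.0871
grip_force: 0.0
```

```bash
cat >> h.py <<'E'
from scipy.spatial.transform import Rotation as Ro
def to(x,y,z,yaw=None):
    s=status.get_obs();R=Ro.from_quat(s['tool_rot']).as_matrix();p=s['position']
    d=R.T@(np.array([x,y,z])-p);ps=np.arctan2(R[1,0],R[0,0]);n=np.linalg.norm(d)
    print('t',round(s['time'],2),'p',p.round(4),'yaw',round(ps,4),'tilt',np.degrees(np.arccos(-R[2,2])).round(2),'F',s['ft_force'].round(1),'w',round(s['grip_width'],4),'gf',round(s['grip_force'],1))
    print('d tool',d.round(4),'rows',n/.06, 'roll',None if yaw is None else round((ps-yaw+np.pi)%(2*np.pi)-np.pi,4))
E
python3 -c "
from h import *
to(.503,.3245,.2,2.81)"
```

```text
t 3.15 p [ 0.4504 -0.2019  0.2503] yaw 2.7516 tilt 0.04 F [ 0.2  1.1 -0.9] w 0.0871 gf 0.0
d tool [0.1514 0.5069 0.0505] rows 8.856909306902976 roll -0.0584
```

arm_command:
  deltas: [1,0.0168,0.0563,0.0056,0,1,0.0168,0.0563,0.0056,0,1,0.0168,0.0563,0.0056,0,1,0.0168,0.0563,0.0056,0,1,0.0168,0.0563,0.0056,0,1,0.0168,0.0563,0.0056,0,1,0.0168,0.0563,0.0056,0,1,0.0168,0.0563,0.0056,0,1,0.0168,0.0563,0.0056,0,1,0,0,0,-0.058,1,0,0,0,0]

```text
time: 4.53
position: [0.5017, 0.3248, 0.1995]
tool_rot: [0.165, 0.986, -0.0, -0.0]
ft_force: [-0.0, -0.4, -0.2]
grip_width: 0.087
grip_force: 0.0
```

```bash
cat >> h.py <<'E'
def punch(zc,n='wrist',tag=None,box=None):
    P,im,d=cam(n); h=cv2.cvtColor(im,cv2.COLOR_RGB2HSV)
    m=(((h[...,0]<6)|(h[...,0]>174))&(h[...,1]>150)&(h[...,2]>70)).astype(np.uint8)
    if box: k=np.zeros_like(m);k[box[1]:box[3],box[0]:box[2]]=1;m*=k
    m=cv2.morphologyEx(m,cv2.MORPH_CLOSE,np.ones((7,7)))
    c,l,st,_=cv2.connectedComponentsWithStats(m);i=1+np.argmax(st[1:,4]);v,u=np.nonzero(l==i)
    w=np.array([onz(P,a,b,zc,n=='wrist')[:2] for a,b in zip(u,v)]);r=cv2.minAreaRect(w.astype(np.float32))
    c=w.mean(0);V=np.linalg.svd(w-c)[2][0];V*=np.sign(V[0]);t=(w-c)@V
    print('px',u.mean().round(),v.mean().round(),len(u),'c',np.array(r[0]).round(4),'mean',c.round(4),'dir',V.round(3),'ang',np.arctan2(V[1],V[0]).round(4),'ext',np.ptp(t).round(4),'size',np.round(r[1],4))
    if tag: save(im,tag)
    return P,im,d
E
python3 -c "
from h import *
to(.503,.3245,.06,2.81);punch(.02,tag='w1.png')"
```

```text
t 4.53 p [0.5017 0.3248 0.1995] yaw 2.8102 tilt 0.07 F [-0.  -0.4 -0.2] w 0.087 gf 0.0
d tool [-0.0015  0.0003  0.1395] rows 2.325886158440909 roll 0.0002
px 623.0 27.0 1851 c [0.3877 0.9213] mean [0.403  0.9327] dir [0.407 0.914] ang 1.152 ext 0.166 size [0.1609 0.1693]
```

View pics/w1.png

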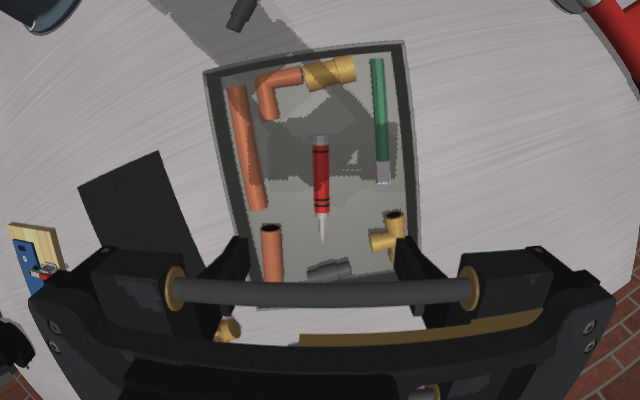

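The wrist view shows the punch at (321,180), point down in the image at (322,242), steel cap at the tail and room on both sides for the fingers. Measuring it in that box.

```bash
python3 -c "
from h import *
P,im,d=punch(.019,box=(300,125,345,250))
print(onz(P,322,243,.015,True),onz(P,321,136,.019,True))
to(.503,.3245,.06,2.81)"
```

```text
px 321.0 178.0 970 c [0.5109 0.3196] mean [0.5096 0.32  ] dir [ 0.949 -0.315] ang -0.3204 ext 0.0883 size [0.0186 0.0884]
[0.59736723 0.29084678 0.015     ] [0.45845457 0.33721665 0.019     ]
t 4.62 p [0.502  0.3238 0.2   ] yaw 2.809 tilt 0.03 F [-0.6  0.2 -0.1] w 0.0872 gf 0.0
d tool [-0.0007  0.0011  0.14  ] rows 2.333721666884721 roll -0.001
```

arm_command:
  deltas: [1,-0.0055,-0.001,0.05,-0.012,1,0,0,0.05,0,1,0,0,0.045,0,1,0,0,0.03,0,1,0,0,0.016,0,-1,0,0,0,0,-1,0,0,0,0,-1,0,0,0,0,-1,0,0,0,0,-1,0,0,0,0,-1,0,0,0,0]
  newtons: 25

```text
time: 6.0
position: [0.5072, 0.3215, 0.0093]
tool_rot: [0.158, 0.987, 0.0, 0.0]
ft_force: [0.3, -0.1, 0.3]
grip_width: 0.0348
grip_force: 0.0
```

arm_command:
  deltas: [-1,0,0,0,0,-1,0,0,0,0,-1,0,0,0,0,-1,0,0,0,0,-1,0,0,-0.02,0,-1,0,0,-0.04,0,-1,0,0,-0.05,0,-1,0,0,-0.03,0,-1,0,0,0,0]

```text
time: 7.12
position: [0.5091, 0.3223, 0.152]
tool_rot: [0.158, 0.987, 0.002, 0.003]
ft_force: [1.3, 0.7, 0.0]
grip_width: 0.0007
grip_force: 0.0
```

```bash
python3 -c "
from h import *
P,im,d=punch(.155,box=(290,100,360,300),tag='w2.png')
print(onz(P,322,243,.155,True))
to(.50,.02,.1495)"
```

```text
px 320.0 181.0 1265 c [0.4769 0.3308] mean [0.4762 0.3312] dir [ 0.952 -0.306] ang -0.3108 ext 0.0524 size [0.0108 0.0524]
[0.51962874 0.318301   0.155     ]
t 7.17 p [0.5075 0.3216 0.1499] yaw 2.8238 tilt 0.12 F [-1.3 -0.5 -0.8] w 0.0002 gf 0.0
d tool [-8.710e-02 -2.888e-01  2.000e-04] rows 5.028133046754219 roll None
```

View pics/w2.png

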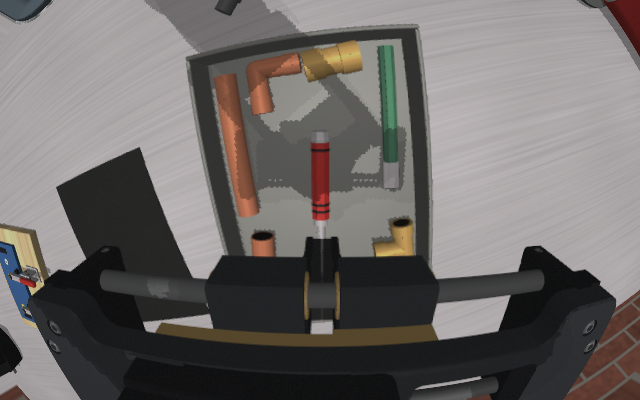

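```bash
python3 -c "
from h import *
P,im,d=punch(.019,box=(290,100,360,300))
punch(.019,'scene',box=(400,145,445,215));s=status.get_obs();print(s['grip_width'])"
```

```text
px 321.0 183.0 1247 c [0.5111 0.3191] mean [0.5094 0.3199] dir [ 0.953 -0.302] ang -0.3066 ext 0.0891 size [0.0177 0.0891]
px 424.0 177.0 158 c [0.505  0.3226] mean [0.5067 0.3219] dir [ 0.95  -0.312] ang -0.3176 ext 0.09 size [0.0196 0.09  ]
0.00011979458644924518
```

The fingers shut with nothing between them, at full closing speed, and the punch hasn't moved: still at (321,183). Before retrying I'll check the heights against depth.

```bash
python3 -c "
from h import *
P,im,d=cam('wrist')
for u,v in [(320,180),(320,150),(320,205),(290,150),(350,170),(322,238),(322,245)]:
    o,r=ray(P,u,v,True);c=np.array(P['camera_from_world'])[:3,:3]@r;print(u,v,(o+r*d[v,u]/-c[2]).round(4))
s=status.get_obs();p=s['position'];T=np.array(P['camera_from_world']);K=np.array(P['intrinsics'])
for dz in (0,.019,.03):
    c=T[:3,:3]@(p+[0,0,dz])+T[:3,3];th=np.arccos(-c[2]/np.linalg.norm(c));e=np.array([c[0],-c[1]])/np.hypot(c[0],c[1]);print('tcp px',e*th*K[0,0]+K[:2,2])
P,im,d=cam('scene')
for u,v in [(424,177),(425,170),(440,180)]:
    o,r=ray(P,u,v);print('scene',u,v,(o+r*d[v,u]).round(4))
"
```

```text
320 180 [0.5017 0.3194 0.0244]
320 150 [0.4705 0.3296 0.0246]
320 205 [0.5283 0.3106 0.0257]
290 150 [0.4623 0.2968 0.0067]
350 170 [0.5053 0.3539 0.0061]
322 238 [0.5694 0.2995 0.0204]
322 245 [0.4967 0.3235 0.1972]
tcp px [322.57187393 226.39921268]
tcp px [322.58808235 237.51299125]
tcp px [322.59835177 244.86483114]
scene 424 177 [0.5116 0.3177 0.0253]
scene 425 170 [0.4863 0.3272 0.0239]
scene 440 180 [0.5162 0.3711 0.0074]
```

```bash
python3 -c "
from h import *
P,im,d=cam('wrist')
for v in range(232,300,4):
  L=[]
  for u in (305,314,322,330,338):
    o,r=ray(P,u,v,True);c=np.array(P['camera_from_world'])[:3,:3]@r;L.append((o+r*d[v,u]/-c[2]).round(3).tolist())
  print(v,L)
print(status.get_obs()['position'])
"
```

```text
232 [[0.561, 0.28, 0.006], [0.565, 0.291, 0.006], [0.562, 0.302, 0.021], [0.571, 0.309, 0.006], [0.575, 0.318, 0.004]]
236 [[0.567, 0.278, 0.005], [0.57, 0.289, 0.005], [0.567, 0.3, 0.019], [0.576, 0.307, 0.005], [0.579, 0.317, 0.005]]
240 [[0.572, 0.277, 0.005], [0.495, 0.319, 0.19], [0.497, 0.323, 0.19], [0.498, 0.328, 0.19], [0.584, 0.315, 0.005]]
244 [[0.493, 0.315, 0.198], [0.496, 0.319, 0.194], [0.497, 0.323, 0.194], [0.498, 0.328, 0.195], [0.499, 0.332, 0.197]]
248 [[0.493, 0.315, 0.203], [0.496, 0.319, 0.199], [0.498, 0.323, 0.198], [0.498, 0.327, 0.2], [0.498, 0.332, 0.204]]
252 [[0.492, 0.316, 0.208], [0.497, 0.319, 0.202], [0.497, 0.323, 0.205], [0.498, 0.327, 0.205], [0.498, 0.332, 0.207]]
256 [[0.493, 0.316, 0.212], [0.496, 0.319, 0.208], [0.497, 0.323, 0.208], [0.499, 0.327, 0.208], [0.498, 0.331, 0.211]]
260 [[0.469, 0.327, 0.265], [0.496, 0.32, 0.213], [0.498, 0.323, 0.211], [0.498, 0.327, 0.214], [0.472, 0.337, 0.265]]
264 [[0.469, 0.327, 0.266], [0.496, 0.32, 0.217], [0.5, 0.322, 0.212], [0.498, 0.327, 0.217], [0.473, 0.337, 0.266]]
268 [[0.47, 0.327, 0.267], [0.496
[... 249 characters left out ...]
], [0.498, 0.323, 0.227], [0.499, 0.327, 0.228], [0.473, 0.336, 0.272]]
280 [[0.47, 0.327, 0.274], [0.495, 0.32, 0.233], [0.497, 0.323, 0.232], [0.498, 0.327, 0.232], [0.473, 0.336, 0.274]]
284 [[0.471, 0.327, 0.274], [0.474, 0.329, 0.272], [0.475, 0.331, 0.27], [0.477, 0.333, 0.27], [0.474, 0.336, 0.274]]
288 [[0.473, 0.326, 0.275], [0.475, 0.328, 0.273], [0.475, 0.331, 0.273], [0.476, 0.333, 0.273], [0.475, 0.335, 0.275]]
292 [[0.473, 0.326, 0.276], [0.475, 0.328, 0.274], [0.476, 0.33, 0.273], [0.477, 0.333, 0.274], [0.476, 0.335, 0.275]]
296 [[0.474, 0.326, 0.277], [0.476, 0.328, 0.275], [0.477, 0.33, 0.275], [0.477, 0.332, 0.275], [0.476, 0.335, 0.277]]
[0.50602902 0.32096191 0.14738216]
```

By wrist depth, the shut fingertips are about 40 mm higher than the reported TCP. I'll check that with the fixed cameras.

```bash
python3 -c "
from h import *
o=np.zeros((400,800,3),np.uint8)
p=status.get_obs()['position'];print(p)
for i,n in enumerate(['side','scene']):
    P,im,d=cam(n);T=np.array(P['camera_from_world']);K=np.array(P['intrinsics'])
    pr=lambda q:(lambda c:np.array([K[0,2]-K[0,0]*c[0]/c[2],K[1,2]+K[1,1]*c[1]/c[2]]))(T[:3,:3]@q+T[:3,3])
    a=pr(p);print(n,a,pr(p+[0,0,.04]))
    u,v=a.round().astype(int);
    for dv in range(-40,20,3):
        o_,r=ray(P,u,v+dv);print(dv,(o_+r*d[v+dv,u]).round(3),end=' ')
    print()
    c=im[v-60:v+40,u-50:u+50].copy();c[60,50]=[0,255,0];o[:,400*i:400*i+400]=cv2.resize(c,(400,400),interpolation=cv2.INTER_NEAREST)
save(o,'tip.png')"
```

```text
[0.50602902 0.32096191 0.14738216]
side [278.31298339 241.16067973] [277.2943791 222.5417478]
-40 [0.497 0.333 0.24 ] -37 [0.497 0.333 0.234] -34 [0.497 0.334 0.229] -31 [0.497 0.334 0.223] -28 [0.498 0.333 0.216] -25 [0.498 0.334 0.21 ] -22 [0.499 0.334 0.204] -19 [0.499 0.333 0.197] -16 [0.5   0.333 0.191] -13 [0.608 0.091 0.004] -10 [0.603 0.104 0.005] -7 [0.601 0.109 0.   ] -4 [0.561 0.198 0.061] -1 [0.561 0.199 0.054] 2 [0.562 0.198 0.045] 5 [0.563 0.197 0.036] 8 [0.562 0.199 0.029] 11 [0.563 0.198 0.02 ] 14 [0.564 0.198 0.012] 17 [0.549 0.232 0.033] 
scene [435.66664093 151.44645572] [439.78939283 142.51661908]
-40 [0.513 0.271 0.323] -37 [0.512 0.274 0.311] -34 [0.516 0.275 0.305] -31 [0.518 0.277 0.297] -28 [0.509 0.286 0.273] -25 [0.524 0.28  0.28 ] -22 [0.534 0.277 0.283] -19 [0.532 0.281 0.268] -16 [0.367 0.389 0.036] -13 [0.382 0.384 0.04 ] -10 [0.391 0.382 0.037] -7 [0.399 0.382 0.032] -4 [0.404 0.383 0.024] -1 [0.406 0.386 0.01 ] 2 [0.416 0.384 0.008] 5 [0.427 0.381 0.007] 8 [0.437 0.38  0.004] 11 [0.447 0.377 0.003] 14 [0.461 0.373 0.008] 17 [0.47  0.371 0.005]
```

View pics/tip.png

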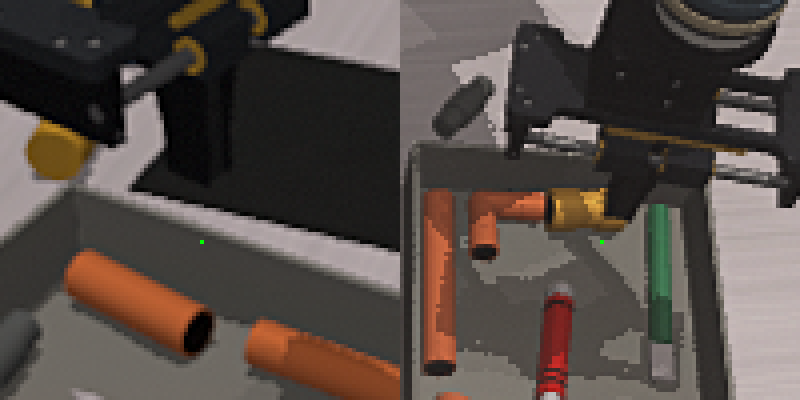

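The side view shows the shut tips at about (275,225), z≈0.188 against a reported 0.149. The real fingertips are therefore about 39 mm above the reported TCP, with no sideways error. I'll open, descend and measure the tip height again close to the floor.

arm_command:
  deltas: [1,0,0,0,0,1,0,0,0,0,1,0,0,0,0,1,0,0,0,0,1,0,0,0,0,1,0,0,0,0,1,0,0,0,0,1,0,0,0.05,0,1,0,0,0.05,0,1,0,0,0.04,0,1,0,0,0.025,0,1,0,0,0,0]

```text
time: 9.02
position: [0.5054, 0.3207, -0.0179]
tool_rot: [0.158, 0.987, -0.001, -0.002]
ft_force: [1.2, 0.2, 0.2]
grip_width: 0.0865
grip_force: 0.0
```

```bash
cat >> h.py <<'E'
def tips(n='wrist',R=.075,zlo=-.05):
    "real height of the fingertips from depth points above the floor near the TCP, side camera"
    p=status.get_obs()['position']; P,im,d=cam(n)
    K=np.array(P['intrinsics']);T=np.array(P['camera_from_world']);v,u=np.mgrid[0:400,0:640]
    c=np.stack([(u-K[0,2])/K[0,0]*d,-(v-K[1,2])/K[1,1]*d,-d],-1)
    w=(c-T[:3,3])@T[:3,:3]; dark=im.max(2)<75
    k=(np.hypot(w[...,0]-p[0],w[...,1]-p[1])<R)&(w[...,2]>p[2]+.0)&(w[...,2]<p[2]+.09)&dark&(d>0)
    return w[k],p,P,im,d
E
python3 -c "
from h import *
w,p,*_=tips('side');print(p,len(w))
# split by side along tool y
R=Ro.from_quat(status.get_obs()['tool_rot']).as_matrix()
l=(w-p)@R
for s in (1,-1):
    q=l[(l[:,1]*s>.035)];h,e=np.histogram(q[:,2],np.arange(-.09,.01,.005));print(s,dict(zip((-e[:-1]).round(3).tolist(),h.tolist())))
to(.507,.321,-.03)"
```

```text
[ 0.505442    0.32072465 -0.01785501] 1940
1 {0.09: 0, 0.085: 1, 0.08: 9, 0.075: 8, 0.07: 13, 0.065: 18, 0.06: 25, 0.055: 27, 0.05: 19, 0.045: 21, 0.04: 0, 0.035: 1, 0.03: 41, 0.025: 437, 0.02: 0, 0.015: 0, 0.01: 0, 0.005: 0, -0.0: 0}
-1 {0.09: 17, 0.085: 17, 0.08: 18, 0.075: 20, 0.07: 19, 0.065: 25, 0.06: 23, 0.055: 19, 0.05: 21, 0.045: 18, 0.04: 1, 0.035: 0, 0.03: 30, 0.025: 363, 0.02: 1, 0.015: 0, 0.01: 0, 0.005: 0, -0.0: 0}
t 9.07 p [ 0.5068  0.3213 -0.0164] yaw 2.8238 tilt 0.09 F [ 0.2 -0.3  0.6] w 0.087 gf 0.0
d tool [-0.0003 -0.0002  0.0136] rows 0.2271977898886661 roll None
```

Tips are 40 mm above the reported TCP, so they are at about 0.024 now. Going down 17 mm and closing.

arm_command:
  deltas: [1,0,0,0.012,0,1,0,0,0.005,0,-1,0,0,0,0,-1,0,0,0,0,-1,0,0,0,0,-1,0,0,0,0,-1,0,0,0,0,-1,0,0,0,0,-1,0,0,0,0,-1,0,0,0,0,-1,0,0,0,0,-1,0,0,0,0]
  newtons: 25

```text
time: 10.58
position: [0.5072, 0.3215, -0.0329]
tool_rot: [0.158, 0.987, 0.0, 0.0]
ft_force: [0.2, 1.1, 0.0]
grip_width: 0.0197
grip_force: 25.0
```

arm_command:
  deltas: [-1,0,0,-0.01,0,-1,0,0,-0.04,0,-1,0,0,-0.05,0,-1,-0.0147,-0.048,0,0,-1,-0.0147,-0.048,0,0,-1,-0.0147,-0.048,0,0,-1,-0.0147,-0.048,0,0,-1,-0.0147,-0.048,0,0,-1,-0.0147,-0.048,0,0,-1,0,0,0,0]

```text
time: 11.82
position: [0.5016, 0.017, 0.0677]
tool_rot: [0.161, 0.987, -0.0, 0.001]
ft_force: [-0.4, 1.0, -1.7]
grip_width: 0.0194
grip_force: 25.0
```

```bash
cat >> h.py <<'E'
def redpts(n,box):
    P,im,d=cam(n);h=cv2.cvtColor(im,cv2.COLOR_RGB2HSV);K=np.array(P['intrinsics']);T=np.array(P['camera_from_world']);v,u=np.mgrid[0:400,0:640]
    m=((h[...,0]<6)|(h[...,0]>174))&(h[...,1]>150)&(h[...,2]>60)&(d>0)&(u>box[0])&(u<box[2])&(v>box[1])&(v<box[3])
    c=np.stack([(u-K[0,2])/K[0,0]*d,-(v-K[1,2])/K[1,1]*d,-d],-1);w=((c-T[:3,3])@T[:3,:3])[m]
    if len(w)>5:
        c=w.mean(0);V=np.linalg.svd(w-c)[2][0];print(n,len(w),c.round(4),V.round(3),'ext',np.ptp((w-c)@V).round(4),'z',w[:,2].min().round(4),w[:,2].max().round(4))
    else: print(n,'no red')
    return P,im,d
E
python3 -c "
from h import *
to(.50,.02,-.033)
P,im,d=redpts('side',(240,130,420,300));save(im,'s3.png');redpts('scene',(270,100,400,250))"
```

```text
t 11.82 p [0.5016 0.017  0.0677] yaw 2.8183 tilt 0.08 F [-0.4  1.  -1.7] w 0.0194 gf 25.0
d tool [0.0026 0.0023 0.1007] rows 1.6798972562518155 roll None
side 193 [ 0.4991 -0.0289  0.1052] [ 0.022 -0.965 -0.261] ext 0.3626 z 0.0171 0.134
scene 127 [0.5133 0.015  0.1252] [ 0.96  -0.278 -0.005] ext 0.0782 z 0.1136 0.1845
```

The punch is level in the grip. Laying it on the mat, letting go, and shifting 38 mm toward the tail.

arm_command:
  deltas: [-1,0,0,0.05,0,-1,0,0,0.035,0,-1,0,0,0.012,0,-1,0,0,0.005,0,-1,0,0,0,0,0,0,0,0,0,0,0,0,0,0,0,0,0,0,0,0,0,0,0,0]

```text
time: 13.05
position: [0.5011, 0.0202, -0.0346]
tool_rot: [0.158, 0.987, 0.0, 0.0]
ft_force: [-0.9, 0.6, 0.4]
grip_width: 0.0422
grip_force: 0.0
```

```bash
python3 -c "
from h import *
to(.50,.02,-.035)
P,im,d=redpts('scene',(290,150,370,240));punch(.02,'scene',box=(290,150,370,235))
P,im,d=redpts('wrist',(1,1,2,2));save(im,'w4.png')"
```

```text
t 13.05 p [ 0.5011  0.0202 -0.0346] yaw 2.8236 tilt 0.03 F [-0.9  0.6  0.4] w 0.0422 gf 0.0
d tool [ 0.001  -0.0005  0.0004] rows 0.01925038795462688 roll None
scene 113 [0.5119 0.0178 0.022 ] [ 0.95  -0.312  0.005] ext 0.0737 z 0.003 0.0288
px 325.0 186.0 140 c [0.5089 0.0187] mean [0.5095 0.0183] dir [ 0.956 -0.295] ang -0.2989 ext 0.0722 size [0.0204 0.072 ]
wrist no red
```

arm_command:
  deltas: [0,0.02,0,0,0,0,0.018,0,0,0,-1,0,0,0,0,-1,0,0,0,0,-1,0,0,0,0,-1,0,0,0,0,-1,0,0,0,0,-1,0,0,0,0,-1,0,0,0,0]
  newtons: 3

```text
time: 14.32
position: [0.4651, 0.0321, -0.0348]
tool_rot: [0.158, 0.987, -0.0, 0.0]
ft_force: [0.6, -0.8, -0.5]
grip_width: 0.0198
grip_force: 3.0
```

arm_command:
  deltas: [-1,-0.001,0,-0.017,0,-1,-0.0033,0,-0.0167,0,-1,-0.0055,0,-0.016,0,-1,-0.0075,0,-0.0153,0,-1,-0.0095,0,-0.014,0,-1,-0.0112,0,-0.0128,0,-1,0,0,0,0,-1,0,0,0,0]

```text
time: 15.32
position: [0.4995, 0.0206, 0.0563]
tool_rot: [0.158, 0.987, 0.0, -0.001]
ft_force: [-0.3, -0.6, -1.0]
grip_width: 0.0199
grip_force: 3.0
```

```bash
python3 -c "
from h import *
to(.50,.02,-.035)
redpts('scene',(270,120,370,260));P,im,d=redpts('side',(270,150,380,260));P,i2,d=cam('scene');save(np.hstack([cv2.resize(im[130:260,250:400],(400,347)),cv2.resize(i2[120:250,250:400],(400,347))]),'s5.png')"
```

```text
t 15.32 p [0.4995 0.0206 0.0563] yaw 2.8238 tilt 0.13 F [-0.3 -0.6 -1. ] w 0.0199 gf 3.0
d tool [-0.0008 -0.0004  0.0913] rows 1.5224981333836012 roll None
scene 185 [0.5293 0.0115 0.0807] [ 0.592 -0.194 -0.782] ext 0.0877 z 0.0417 0.116
side 180 [ 0.5248 -0.0375  0.0617] [0.12  0.991 0.064] ext 0.3383 z 0.006 0.0996
```

View pics/s5.png

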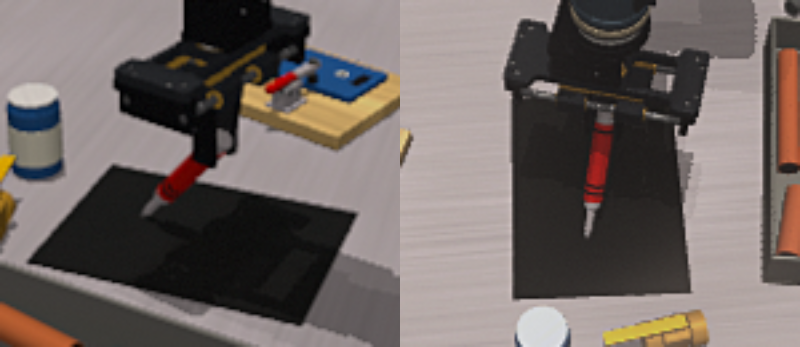

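The punch swings point-down with its point on the mat at left crop (150,212), about 51° so far. Continuing the arc to upright, then lifting clear.

arm_command:
  deltas: [-1,-0.0147,0,-0.0107,0,-1,-0.016,0,-0.0085,0,-1,-0.017,0,-0.0062,0,-1,-0.0177,0,-0.0038,0,-1,-0.0181,0,-0.0013,0,-1,0,0,0,0,-1,0,0,-0.02,0,-1,0,0,-0.02,0,-1,0,0,0,0,-1,0,0,0,0]

```text
time: 16.73
position: [0.5787, -0.0053, 0.1265]
tool_rot: [0.158, 0.987, 0.0, -0.001]
ft_force: [0.2, -0.6, -1.6]
grip_width: 0.0202
grip_force: 3.0
```

```bash
cat >> h.py <<'E'
def axis2(box_s,box_d,tag=None):
    "punch axis from the planes through the two fixed cameras' red blobs; no depth"
    N=[];ims=[]
    for n,bx in (('scene',box_s),('side',box_d)):
        P,im,d=cam(n);ims.append(im);h=cv2.cvtColor(im,cv2.COLOR_RGB2HSV);m=(((h[...,0]<6)|(h[...,0]>174))&(h[...,1]>140)&(h[...,2]>60)).astype(np.uint8)
        k=np.zeros_like(m);k[bx[1]:bx[3],bx[0]:bx[2]]=1;m=cv2.morphologyEx(m*k,cv2.MORPH_CLOSE,np.ones((5,5)))
        c,l,st,_=cv2.connectedComponentsWithStats(m);i=1+np.argmax(st[1:,4]);v,u=np.nonzero(l==i);q=np.c_[u,v].astype(float);cc=q.mean(0);V=np.linalg.svd(q-cc)[2][0]
        o,r1=ray(P,*(cc-20*V));_,r2=ray(P,*(cc+20*V));nn=np.cross(r1,r2);nn/=np.linalg.norm(nn);N.append((nn,nn@o));print(n,len(u),cc.round(1),V.round(3),st[i])
    (a,da),(b,db)=N;D=np.cross(a,b);D/=np.linalg.norm(D);D*=-np.sign(D[2])
    p=np.linalg.lstsq(np.array([a,b,D]),np.array([da,db,0]),rcond=None)[0]
    print('dir',D.round(4),'tilt deg',np.degrees(np.arccos(-D[2])).round(2))
    if tag: save(np.hstack(ims),tag)
    return p,D,ims
E
python3 -c "
from h import *
to(.50,.02,-.035)
p,D,ims=axis2((290,120,400,260),(230,130,330,240))
s=status.get_obs()['position'];print('at z=.1',p+D*(.1-p[2])/D[2])
save(np.hstack([cv2.resize(ims[1][130:260,220:340],(400,433)),cv2.resize(ims[0][120:250,270:390],(400,433))]),'s6.png')"
```

```text
t 16.73 p [ 0.5787 -0.0053  0.1265] yaw 2.8239 tilt 0.15 F [ 0.2 -0.6 -1.6] w 0.0202 gf 3.0
d tool [ 0.0822 -0.0005  0.1617] rows 3.023380782192723 roll None
scene 153 [319.2 189.6] [-0.026  1.   ] [316 179   8  22 153]
side 200 [299.8 166.7] [-0.128  0.992] [296 149  10  32 200]
dir [ 0.148  -0.0238 -0.9887] tilt deg 8.62
at z=.1 [ 0.5890278  -0.00832527  0.1       ]
```

View pics/s6.png

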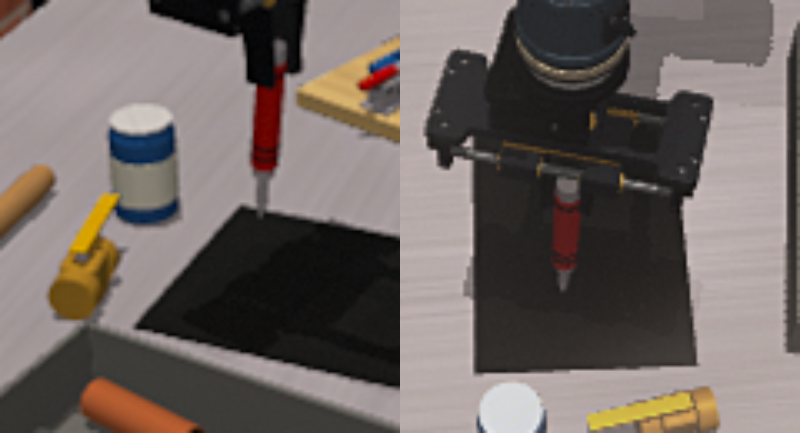

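Left crop: the punch hangs nearly upright, point at (262,215), leaning about 8.6° along its own direction. I'll set the point back on the mat, move the hand over it, then clamp hard.

arm_command:
  deltas: [-1,0,0,0.02,0,-1,0,0,0.021,0,-1,-0.007,0,0,0,-1,-0.007,0,-0.001,0,-1,-0.006,0,0,0,-1,0,0,0,0]

```text
time: 17.58
position: [0.6004, -0.0124, 0.0881]
tool_rot: [0.158, 0.987, -0.0, 0.001]
ft_force: [0.0, -0.4, -1.5]
grip_width: 0.02
grip_force: 3.0
```

```bash
python3 -c "
from h import *
to(.50,.02,-.035)
p,D,ims=axis2((290,120,400,260),(230,130,330,240))"
```

```text
t 17.57 p [ 0.6004 -0.0124  0.0881] yaw 2.8236 tilt 0.11 F [ 0.  -0.4 -1.5] w 0.02 gf 3.0
d tool [ 0.1058 -0.0006  0.1229] rows 2.701801790572447 roll None
scene 125 [317.6 203.5] [-0.013  1.   ] [314 194   8  19 125]
side 187 [294.2 178.7] [-0.05   0.999] [291 161   8  32 187]
dir [ 0.0787 -0.0107 -0.9968] tilt deg 4.56
```

arm_command:
  deltas: [-1,0,0,0.002,0,-1,-0.004,0,0.001,0,-1,-0.004,0,0,0,-1,-0.003,0,0,0,-1,0,0,0,0]

```text
time: 18.3
position: [0.6103, -0.0157, 0.0846]
tool_rot: [0.158, 0.987, -0.0, 0.0]
ft_force: [-1.0, 0.2, 0.6]
grip_width: 0.0197
grip_force: 3.0
```

```bash
python3 -c "
from h import *
to(.50,.02,-.035)
p,D,ims=axis2((290,120,400,260),(230,130,330,240))
p,D,ims=axis2((290,120,400,260),(230,130,330,240))"
```

```text
t 18.3 p [ 0.6103 -0.0157  0.0846] yaw 2.8237 tilt 0.05 F [-1.   0.2  0.6] w 0.0197 gf 3.0
d tool [ 0.116  -0.0006  0.1195] rows 2.776142685352614 roll None
scene 97 [317.1 206.5] [0.046 0.999] [314 200   7  15  97]
side 196 [292.  177.9] [0.006 1.   ] [288 160   8  33 196]
dir [ 0.017   0.0235 -0.9996] tilt deg 1.66
scene 94 [317.2 206.4] [0.078 0.997] [314 200   7  15  94]
side 197 [292.1 178. ] [0.014 1.   ] [288 160   9  33 197]
dir [ 0.0036  0.0394 -0.9992] tilt deg 2.27
```

arm_command:
  deltas: [-1,0,0,0,0,-1,0,0,0,0,-1,0,0,-0.03,0,-1,0,0,-0.04,0,-1,0,0,0,0]
  newtons: 60

```text
time: 19.12
position: [0.6119, -0.0158, 0.1572]
tool_rot: [0.158, 0.987, -0.0, 0.003]
ft_force: [0.9, -1.3, -1.3]
grip_width: 0.0187
grip_force: 60.0
```

```bash
python3 -c "
from h import *
to(.45,-.32,.154)
p,D,ims=axis2((290,120,400,260),(230,100,330,240))
P,w,d=cam('wrist');S=cv2.resize(ims[1][90:210,250:340],(300,400),interpolation=cv2.INTER_CUBIC);C=cv2.resize(ims[0][150:250,280:355],(300,400),interpolation=cv2.INTER_CUBIC)
save(np.hstack([S,C]),'s7.png');save(w,'w7.png')
"
```

```text
t 19.12 p [ 0.6119 -0.0158  0.1572] yaw 2.824 tilt 0.37 F [ 0.9 -1.3 -1.3] w 0.0187 gf 60.0
d tool [ 0.0588 -0.3395  0.0026] rows 5.742848958894984 roll None
scene 120 [317.3 193.5] [0.025 1.   ] [313 186   9  17 120]
side 218 [291.2 152.4] [0.023 1.   ] [287 133   9  35 218]
dir [ 0.0042  0.0154 -0.9999] tilt deg 0.91
```

View pics/s7.png

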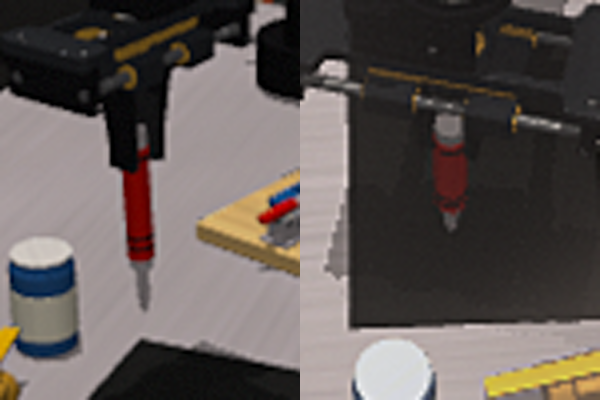

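Tilt is now under 1°. The point is at left crop (146,310) and right crop (450,231). I'll triangulate it and recheck the marks in the side view.

```bash
python3 -c "
from h import *
def tri(a,b):
    (o1,d1),(o2,d2)=a,b;A=np.c_[d1,-d2];t=np.linalg.lstsq(A,o2-o1,rcond=None)[0];q1,q2=o1+d1*t[0],o2+d2*t[1];return (q1+q2)/2,np.linalg.norm(q1-q2)
P=imaging.camera_params('scene');S=imaging.camera_params('side')
print('tip',tri(ray(P,317.5,207.7),ray(S,293.8,183)))
im=np.load('/tmp/side.npz')['im'];h=cv2.cvtColor(im,cv2.COLOR_RGB2HSV)
bl=(h[...,0]>100)&(h[...,0]<125)&(h[...,1]>110)
for nm,m in (('w',(h[...,1]<70)&(h[...,2]>130)),('y',(h[...,0]>20)&(h[...,0]<35)&(h[...,1]>120)&(h[...,2]>100))):
    c,l,st,ce=cv2.connectedComponentsWithStats(m.astype(np.uint8),connectivity=8)
    for i in range(1,c):
        x,y=ce[i]
        if 330<x<400 and 140<y<180 and 3<st[i,4]<60:
            print(nm,ce[i].round(1),st[i,4],onz(S,*ce[i],.026).round(4))
"
```

```text
tip (array([ 0.60693247, -0.01517814,  0.07167356]), np.float64(0.0032877720927487054))
w [341.4 148.2] 14 [ 0.5737 -0.3529  0.026 ]
w [363.1 155.3] 17 [ 0.4969 -0.3233  0.026 ]
w [378.2 157. ] 9 [ 0.4504 -0.3257  0.026 ]
y [349.  147.5] 6 [ 0.5523 -0.3655  0.026 ]
y [383.2 169. ] 4 [ 0.4204 -0.2518  0.026 ]
```

arm_command:
  deltas: [-1,0.0087,-0.0571,0,0,-1,0.0087,-0.0571,0,0,-1,0.0087,-0.0571,0,0,-1,0.0087,-0.0571,0,0,-1,0.0087,-0.0571,0,0,-1,0.0087,-0.0571,0,0,-1,0,0,0,0,-1,0,0,0.02,0,-1,0,0,0.01,0,-1,0,0,0,0]

```text
time: 20.52
position: [0.4524, -0.3228, 0.1229]
tool_rot: [0.158, 0.987, 0.001, -0.002]
ft_force: [1.2, 0.2, -1.9]
grip_width: 0.0188
grip_force: 60.0
```

```bash
python3 -c "
from h import *
to(.454,-.325,.108)
P,w,d=cam('wrist');np.savez('/tmp/w8',im=w,P=P)
T=np.array(P['camera_from_world']);K=np.array(P['intrinsics'])
def pr(p):
    c=T[:3,:3]@p+T[:3,3];th=np.arccos(-c[2]/np.linalg.norm(c));e=np.array([c[0],-c[1]])/np.hypot(c[0],c[1]);return e*th*K[0,0]+K[:2,2]
a=pr(np.array([.4505,-.3245,.026]));print('mark px',a,'yel',pr(np.array([.5525,-.3655,.026])))
u,v=a.astype(int);c=w[v-50:v+50,u-60:u+60];_,s,_=cam('side');_,q,_=cam('scene')
o=np.zeros((500,800,3),np.uint8);o[:,:600]=cv2.resize(c,(600,500),interpolation=cv2.INTER_CUBIC);o[:250,600:]=cv2.resize(s[110:185,345:405],(200,250),interpolation=cv2.INTER_CUBIC);o[250:,600:]=cv2.resize(q[140:215,170:230],(200,250),interpolation=cv2.INTER_CUBIC);save(o,'w8.png');print(u-60,v-50)"
```

```text
t 20.52 p [ 0.4524 -0.3228  0.1229] yaw 2.8248 tilt 0.24 F [ 1.2  0.2 -1.9] w 0.0188 gf 60.0
d tool [-0.0023 -0.0016  0.0149] rows 0.25236154901515834 roll None
mark px [320.03460745 188.69454646] yel [313.75841898 282.23022675]
260 138
```

View pics/w8.png

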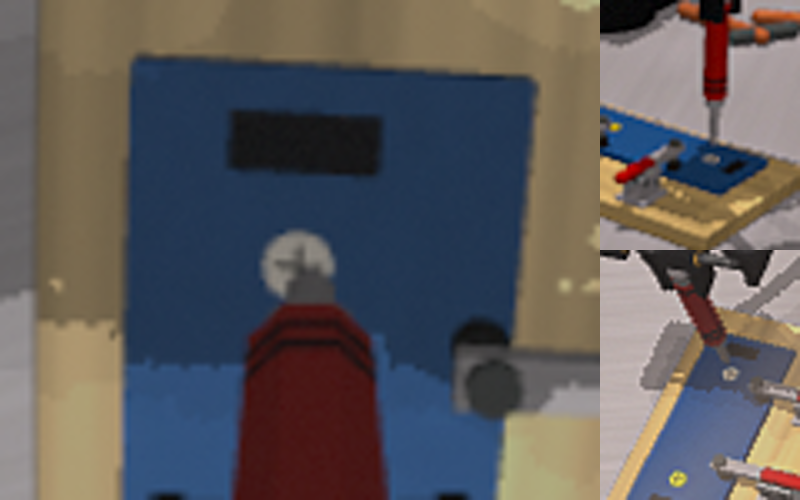

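The wrist crop shows the mark centre at (298,263), full-image (319.6,190.6), and the point right beside it at about (311,266), full-image (322.2,191.2). No more pictures to view, so numbers only from here. Computing the offset:

```bash
python3 -c "
from h import *
P=np.load('/tmp/w8.npz',allow_pickle=True)['P'].item();im=np.load('/tmp/w8.npz',allow_pickle=True)['im']
h=cv2.cvtColor(im,cv2.COLOR_RGB2HSV)
m=onz(P,319.6,190.6,.026,True);t=onz(P,322.2,191.2,.0415,True);print('mark',m.round(4),'tip',t.round(4))
for v in range(182,202,2): print(v,' '.join('%3d/%3d'%(im[v,u].max(),h[v,u,1]) for u in range(310,332,2)))
w=m-t;s=2.8240;print('tool dx',w[0]*np.cos(s)+w[1]*np.sin(s),'dy',w[0]*np.sin(s)-w[1]*np.cos(s))
print(status.get_obs()['position'])
o,r=ray(P,320,190,True);print(o)
for n in('side','scene'):
  Q,i,d=cam(n);np.savez('/tmp/x'+n,im=i,d=d)
"
```

```text
mark [ 0.4522 -0.3255  0.026 ] tip [ 0.4495 -0.3219  0.0415]
182  83/151  83/147  82/149  82/152  82/146  81/148  82/152  81/148  81/151  81/148  82/146
184  83/147  82/149  82/146  81/148 101/ 28 100/ 23  83/ 98  81/151  81/148  81/148  80/153
186  82/149  81/148 101/ 38 137/ 22 138/ 22 127/ 22 138/ 22 106/ 22  81/145  81/154  82/152
188  82/149  89/100 137/ 20 138/ 20 121/ 21  95/ 19 138/ 22 137/ 22  84/ 94  82/149  82/149
190  83/147 102/ 30 127/ 22  94/ 19  90/ 17  90/ 20 121/ 21 126/ 20 110/ 19  81/151  81/151
192  81/151  97/ 60 137/ 22 124/ 25 101/ 20  58/  4  69/  4  99/ 15 103/ 32  81/148  81/151
194  82/146  81/154 135/ 23 137/ 22  71/  7  67/  8  70/  7  68/  4  74/ 86  82/149  81/148
196  81/148  81/148  94/ 62 118/  4  63/  4  68/  4  70/  7  69/  7  67/ 15  81/148  81/145
198  80/147  81/148  80/143  71/ 79  70/ 44  71/ 47  71/ 43  71/ 50  68/ 45  78/121  81/145
200  82/143  80/150  63/ 45  68/184  74/186  73/189  74/179  73/182  73/178  69/144  75/105
tool dx -0.0037682450144179377 dy -0.0025467914668933418
[ 0.45354484 -0.32434231  0.12468806]
[ 0.37271604 -0.29796092  0.32535906]
```

arm_command:
  deltas: [-1,-0.002,-0.001,0.006,0,-1,0,0,0.005,0,-1,0,0,0,0]

```text
time: 21.15
position: [0.4542, -0.3258, 0.1128]
tool_rot: [0.158, 0.987, 0.0, -0.001]
ft_force: [0.4, -0.2, -1.5]
grip_width: 0.0189
grip_force: 60.0
```

```bash
python3 -c "
from h import *
to(.452,-.325,.108)
for n,(x,y) in (('side',(378,154)),('scene',(209,174)),('wrist',(321,190))):
  P,i,d=cam(n);h=cv2.cvtColor(i,cv2.COLOR_RGB2HSV);print(n,'cols',x-9,'..')
  for v in range(y-10,y+12): print(v,' '.join('%3d%s'%(i[v,u].max(),'#' if h[v,u,1]<75 else ('r' if (h[v,u,0]<8 or h[v,u,0]>172) else '.')) for u in range(x-9,x+11)))
"
```

```text
t 21.15 p [ 0.4542 -0.3258  0.1128] yaw 2.8237 tilt 0.09 F [ 0.4 -0.2 -1.5] w 0.0189 gf 60.0
d tool [0.0023 0.0001 0.0048] rows 0.0887661455679627 roll None
side cols 369 ..
144 164# 166# 168# 167# 168# 171# 153#  99#  86# 100# 100#  87# 114# 164# 167# 166# 167# 168# 167# 165#
145 166# 168# 167# 167# 167# 168# 165# 142# 109#  94# 102# 120# 157# 172# 167# 167# 167# 168# 167# 165#
146 168# 167# 167# 168# 167# 168# 172# 165# 122#  91#  99# 138# 176# 169# 167# 168# 169# 166# 166# 166#
147 169# 168# 168# 168# 168# 168# 171# 161# 121#  89#  98# 135# 174# 168# 168# 169# 168# 167# 167# 167#
148 178# 191# 176# 170# 168# 168# 171# 162# 124#  90# 104# 143# 174# 169# 169# 168# 167# 167# 167# 166#
149 122# 140# 149# 184# 190# 177# 174# 157# 110#  91# 108# 147# 174# 170# 171# 168# 167# 167# 166# 166#
150 133. 129. 131. 128# 140# 147# 187. 176. 107#  92# 106# 146# 173# 171# 170# 168# 167# 167# 166# 164#
151 130. 136. 133. 128. 125. 125. 124# 121#  86#  97# 108# 149# 179# 176# 173# 170# 170# 168# 167# 166#
152 104. 134. 132. 125. 125. 130. 120.  89.  80# 103#  99# 128# 164# 163# 163# 157# 175# 174# 
[... 5273 characters left out ...]
.  68#  63#  65#  67#  68#  69#  69#  68#  69#  75# 104#  89.  81.  80.  81.
196  79.  79.  81.  81.  81.  67#  62#  65#  67#  69#  69#  70#  68#  67#  69#  86.  83.  81.  80.  81.
197  79.  79.  80.  80.  80.  67#  66#  68#  69#  69#  69#  69#  68#  67#  68#  80.  80.  81.  80.  80.
198  80.  80.  79.  77.  70.  64#  70#  72#  71#  70#  70#  70#  69#  69#  68#  70#  78.  80.  81.  80.
199  80.  80.  77.  64#  68r  72r  73r  74r  73r  73r  73r  73r  73r  72r  72r  70r  67#  75.  79.  79.
200  79.  76.  61#  65r  67r  71r  72r  72r  73r  72r  73r  73r  73r  73r  72r  71r  69r  59#  75.  80.
201  78.  62#  63r  67r  69r  63r  62r  61r  61r  62r  61r  62r  62r  62r  62r  60r  68r  67r  62#  80.
```

```bash
python3 -c "
from h import *
s=2.824
for n,m,t in (('scene',(208.9,177),(207.9,176)),('side',(378.5,157),(378,155)),('wrist',(322.2,190),(321.5,190.7))):
  P=imaging.camera_params(n);a=onz(P,*m,.026,n=='wrist')
  for z in (.029,.032):
    b=onz(P,*t,z,n=='wrist');w=a-b;print(n,z,a.round(4),b.round(4),'tool d',(w[0]*np.cos(s)+w[1]*np.sin(s)).round(4),(w[0]*np.sin(s)-w[1]*np.cos(s)).round(4))
"
```

```text
scene 0.029 [ 0.4507 -0.3242  0.026 ] [ 0.4489 -0.3264  0.029 ] tool d -0.001 0.0028
scene 0.032 [ 0.4507 -0.3242  0.026 ] [ 0.4508 -0.3256  0.032 ] tool d 0.0006 0.0014
side 0.029 [ 0.4496 -0.326   0.026 ] [ 0.4528 -0.3331  0.029 ] tool d 0.0053 0.0058
side 0.032 [ 0.4496 -0.326   0.026 ] [ 0.4517 -0.3269  0.032 ] tool d 0.0023 0.0002
wrist 0.029 [ 0.4524 -0.3258  0.026 ] [ 0.452  -0.3264  0.029 ] tool d -0.0001 0.0007
wrist 0.032 [ 0.4524 -0.3258  0.026 ] [ 0.4512 -0.3261  0.032 ] tool d -0.001 0.0007
```

Point is within about 1 mm of the cross. Pressing 14 mm down and reading the force.

arm_command:
  deltas: [-1,0,0.0005,0.003,0,-1,0,0,0.003,0,-1,0,0,0.004,0,-1,0,0,0.004,0,-1,0,0,0,0,-1,0,0,0,0]

```text
time: 22.05
position: [0.4551, -0.326, 0.0998]
tool_rot: [0.158, 0.987, -0.0, 0.0]
ft_force: [1.2, 0.4, 3.1]
grip_width: 0.0187
grip_force: 60.0
```

```bash
cat >> h.py <<'E'
def avg(n=6):
    L=[]
    for i in range(n):
        imaging.camera('side');s=status.get_obs();L.append(np.r_[s['ft_force'],s['position']])
    print('t',round(s['time'],2),'F,p mean',np.mean(L,0).round(4),'sd',np.std(L,0).round(3)[:3],'w',round(s['grip_width'],4))
E
python3 -c "
from h import *
avg()"
```

```text
t 22.35 F,p mean [ 0.0976  0.1404  3.7497  0.455  -0.3259  0.0997] sd [0.459 0.498 0.318] w 0.019
```

Net contact force is about 5.2 N, roughly 9 mm in. One more millimetre for certainty, then lift and go to yellow.

arm_command:
  deltas: [-1,0,0,0.001,0,-1,0,0,0,0,-1,0,0,0,0]

```text
time: 22.72
position: [0.4549, -0.3258, 0.0985]
tool_rot: [0.158, 0.987, -0.0, 0.0]
ft_force: [0.3, 0.1, 4.2]
grip_width: 0.0191
grip_force: 60.0
```

```bash
python3 -c "
from h import *
avg()"
```

```text
t 23.02 F,p mean [ 0.062   0.2586  3.9345  0.4548 -0.3258  0.0985] sd [0.529 0.596 0.441] w 0.0189
```

arm_command:
  deltas: [-1,0,0,-0.005,0,-1,0,0,-0.015,0,-1,0,0,-0.015,0,-1,0,0,0,0,-1,0,0,0,0]

```text
time: 23.65
position: [0.4545, -0.3254, 0.1334]
tool_rot: [0.158, 0.987, 0.0, -0.0]
ft_force: [-0.2, -0.7, -2.4]
grip_width: 0.0192
grip_force: 60.0
```

```bash
python3 -c "
from h import *
avg()
to(.4549+.102,-.3259-.0412,.1338)
p,D,ims=axis2((180,120,240,200),(350,80,410,160))"
```

```text
t 23.95 F,p mean [-0.0278 -0.2312 -1.1458  0.4545 -0.3254  0.133 ] sd [0.637 0.305 0.686] w 0.0191
t 23.95 p [ 0.4546 -0.3255  0.133 ] yaw 2.8237 tilt 0.06 F [-0.9 -0.2  0.1] w 0.0191 gf 60.0
d tool [-0.1102 -0.0075 -0.0009] rows 1.8410386189307366 roll None
scene 107 [198.6 157.4] [0.521 0.853] [191 149  15  18 107]
side 164 [379.1 123.4] [-0.076  0.997] [376 108   8  29 164]
dir [-0.0061  0.0775 -0.997 ] tilt deg 4.46
```

```bash
python3 -c "
from h import *
avg(14)"
```

```text
t 24.75 F,p mean [-0.0353  0.099  -1.4039  0.4548 -0.3257  0.1334] sd [0.424 0.506 0.475] w 0.019
```

arm_command:
  deltas: [-1,0,0,0.015,0,-1,0,0,0.01,0,-1,0,0,0.006,0,-1,0,0,0.005,0,-1,0,0,0,0,-1,0,0,0,0]

```text
time: 25.5
position: [0.4551, -0.3259, 0.098]
tool_rot: [0.158, 0.987, -0.0, 0.0]
ft_force: [-0.3, 0.4, 3.3]
grip_width: 0.0186
grip_force: 60.0
```

```bash
python3 -c "
from h import *
avg(14)"
```

```text
t 26.2 F,p mean [-0.1846  0.8533  4.0989  0.4549 -0.3258  0.0977] sd [0.294 0.354 0.357] w 0.0187
```

Net 5.5 N, so about 9.7 mm in: fired on white. On to yellow.

arm_command:
  deltas: [-1,0,0,-0.01,0,-1,0,0,-0.025,0,-1,-0.055,-0.0037,0,0,-1,-0.055,-0.0036,0,0,-1,0,0,0,0,-1,0,0,0.012,0,-1,0,0,0.008,0,-1,0,0,0,0,-1,0,0,0,0]

```text
time: 27.32
position: [0.5566, -0.367, 0.1125]
tool_rot: [0.158, 0.987, 0.0, -0.0]
ft_force: [0.3, -0.2, -1.5]
grip_width: 0.0185
grip_force: 60.0
```

```bash
python3 -c "
from h import *
to(.4549+.102,-.3259-.0412,.1128)
P,i,d=cam('wrist');T=np.array(P['camera_from_world']);K=np.array(P['intrinsics'])
c=T[:3,:3]@np.array([.5535,-.3665,.026])+T[:3,3];th=np.arccos(-c[2]/np.linalg.norm(c));e=np.array([c[0],-c[1]])/np.hypot(c[0],c[1]);x,y=(e*th*K[0,0]+K[:2,2]).round().astype(int)
h=cv2.cvtColor(i,cv2.COLOR_RGB2HSV)
print(x-9,np.round(onz(P,x,y,.026,True),4))
for v in range(y-10,y+12): print(v,' '.join('%3d%s'%(i[v,u].max(),'#' if h[v,u,1]<75 else ('Y' if 18<h[v,u,0]<38 else 'r' if (h[v,u,0]<8 or h[v,u,0]>172) else '.')) for u in range(x-9,x+11)))
p,D,ims=axis2((160,140,215,220),(320,80,385,160))
"
```

```text
t 27.32 p [ 0.5566 -0.367   0.1125] yaw 2.8234 tilt 0.01 F [ 0.3 -0.2 -1.5] w 0.0185 gf 60.0
d tool [-0.0004  0.     -0.0003] rows 0.007418994735383224 roll None
313 [ 0.5531 -0.3663  0.026 ]
179  82.  82.  82.  82.  81.  81.  81.  82.  82.  82.  83.  83.  82.  85.  84.  85.  83.  83.  82.  82.
180  81.  81.  81.  82.  81.  82.  81.  81.  81.  81.  82.  82.  82.  82.  84.  84.  83.  83.  82.  82.
181  81.  81.  81.  82.  82.  82.  82.  81.  81.  82.  82.  81.  82.  83.  82.  82.  82.  81.  83.  82.
182  82.  82.  81.  82.  82.  82.  81.  81.  81.  82.  80.  80.  82.  82.  82.  83.  82.  82.  82.  82.
183  82.  82.  82.  81.  82.  82.  81.  80.  80.  80.  71#  73#  81.  80.  80.  82.  82.  82.  82.  81.
184  81.  82.  82.  81.  81.  81.  75#  94Y 126Y 135Y 136Y 132Y 118Y  95Y  68#  78.  82.  81.  82.  82.
185  82.  81.  81.  81.  75.  92# 120Y 133Y 140Y 142Y 143Y 141Y 138Y 133Y 126Y  80#  78.  81.  81.  81.
186  81.  81.  82.  82.  82# 120Y 139Y 143Y 143Y 144Y 127Y 130Y 143Y 143Y 143Y 122Y  82#  82.  80.  81.
187  81.  81.  80.  78. 113Y 137Y 142Y 143Y 143Y 143Y 109Y 117Y 143Y 143Y 14
[... 843 characters left out ...]
#  80.  81.  81.
196  80.  80.  81.  82.  67#  64#  66#  69#  70#  69#  70#  71#  69#  73# 106Y  77#  77.  81.  81.  82.
197  80.  81.  81.  81.  69#  67#  69#  70#  70#  69#  70#  69#  68#  68#  72#  79.  81.  81.  81.  82.
198  80.  79.  77.  70.  65#  71#  73#  71#  72#  71#  70#  70#  70#  69#  69#  78.  80.  81.  82.  82.
199  80.  76.  64#  69r  74r  73r  74r  73r  73r  75r  73r  74r  73r  74r  72r  67#  78.  81.  82.  82.
200  76.  62#  67r  70r  74r  73r  74r  73r  74r  74r  74r  74r  74r  74r  72r  70r  62#  79.  81.  81.
scene 46 [179.8 191.7] [0.861 0.508] [174 188  12  10  46]
side 157 [348.9 120.4] [-0.069  0.998] [345 106   8  28 157]
dir [-0.0533  0.361  -0.9311] tilt deg 21.4
```

Cross centre is at (323.3,190) and the point at about (321.5,190.7). Shift +1.5 mm along tool y and press 15 mm down, to the same height as on white.

arm_command:
  deltas: [-1,0,0.0015,0.002,0,-1,0,0,0.004,0,-1,0,0,0.005,0,-1,0,0,0.004,0,-1,0,0,0,0,-1,0,0,0,0]

```text
time: 28.22
position: [0.5579, -0.3659, 0.098]
tool_rot: [0.158, 0.987, -0.0, 0.0]
ft_force: [0.2, 0.1, 4.8]
grip_width: 0.019
grip_force: 60.0
```

```bash
python3 -c "
from h import *
avg(14)"
```

```text
t 28.93 F,p mean [ 0.4148  0.0475  4.3275  0.5576 -0.3657  0.0976] sd [0.307 0.489 0.404] w 0.0191
```

Net 5.7 N, about 10 mm in: fired on yellow. Lifting and going back over the mat.

arm_command:
  deltas: [-1,0,0,-0.01,0,-1,0,0,-0.05,0,-1,0.0134,0.0582,0,0,-1,0.0134,0.0582,0,0,-1,0.0134,0.0582,0,0,-1,0.0134,0.0582,0,0,-1,0.0134,0.0582,0,0,-1,0.0134,0.0582,0,0,-1,0,0,0.035,0,-1,0,0,0.03,0,-1,0,0,0.008,0,-1,0,0,0,0]

```text
time: 30.42
position: [0.5897, -0.0087, 0.0844]
tool_rot: [0.158, 0.987, 0.0, -0.001]
ft_force: [-0.2, 0.5, 0.6]
grip_width: 0.0191
grip_force: 60.0
```

```bash
python3 -c "
from h import *
avg(8);to(.5904,-.0092,.0845)
p,D,ims=axis2((290,120,400,260),(230,100,330,240))"
```

```text
t 30.82 F,p mean [ 0.332  -0.3404 -1.084   0.5908 -0.0092  0.0853] sd [0.519 0.173 0.638] w 0.0193
t 30.82 p [ 0.5907 -0.0091  0.0851] yaw 2.8236 tilt 0.08 F [ 0.4 -0.4  0.1] w 0.0193 gf 60.0
d tool [ 0.0002 -0.0002  0.0006] rows 0.010654054844980542 roll None
scene 103 [318.8 200. ] [0.07  0.998] [315 192   8  17 103]
side 208 [298.3 180.8] [-0.007  1.   ] [294 163   9  33 208]
dir [ 0.0159  0.0398 -0.9991] tilt deg 2.46
```

arm_command:
  deltas: [-1,0,0,0.0015,0,-1,0,0,0,0,-1,0,0,0,0]

```text
time: 31.3
position: [0.5905, -0.0088, 0.0832]
tool_rot: [0.158, 0.987, -0.0, 0.0]
ft_force: [-0.6, -0.4, 1.6]
grip_width: 0.0187
grip_force: 60.0
```

arm_command:
  deltas: [-1,0,0,0,0,-1,0,0,0,0,-1,0.009,0,0.0005,0,-1,0.009,0,0.001,0,-1,0.009,0,0.0015,0,-1,0.009,0,0.0023,0,-1,0.0086,0,0.003,0,-1,0.0086,0,0.0033,0,-1,0,0,0,0]
  newtons: 3

```text
time: 32.42
position: [0.538, 0.0084, 0.0708]
tool_rot: [0.158, 0.987, 0.0, -0.001]
ft_force: [-0.4, -0.2, 1.4]
grip_width: 0.0201
grip_force: 3.0
```

```bash
python3 -c "
from h import *
to(.465,.032,-.0345)
p,D,ims=axis2((290,120,400,260),(230,100,330,240));redpts('scene',(290,120,400,260))"
```

```text
t 32.42 p [0.538  0.0084 0.0708] yaw 2.824 tilt 0.15 F [-0.4 -0.2  1.4] w 0.0201 gf 3.0
d tool [ 0.0765 -0.0003  0.1055] rows 2.1719614715583657 roll None
scene 187 [321.6 188.6] [-0.114  0.993] [317 175  10  28 187]
side 168 [308.8 189.6] [-0.481  0.877] [301 176  19  25 168]
dir [ 0.432  -0.129  -0.8926] tilt deg 26.8
scene 153 [0.5608 0.0019 0.091 ] [ 0.377 -0.136 -0.916] ext 0.0887 z 0.0483 0.1299
```

arm_command:
  deltas: [-1,0.0158,0,0.009,0,-1,0.0144,0,0.0112,0,-1,0.0127,0,0.0131,0,-1,0.0107,0,0.0148,0,-1,0.0086,0,0.016,0,-1,0.0063,0,0.017,0,-1,0.003,0,0.01,0,-1,0.001,0,0.007,0,-1,0.001,0,0.004,0,-1,0,0,0.003,0,-1,0,0,0,0]

```text
time: 33.95
position: [0.4705, 0.0307, -0.0336]
tool_rot: [0.158, 0.987, -0.0, 0.001]
ft_force: [-0.5, 0.1, -1.3]
grip_width: 0.02
grip_force: 3.0
```

```bash
python3 -c "
from h import *
to(.465,.032,-.0345)
redpts('scene',(290,120,370,260));punch(.02,'scene',box=(290,130,370,240))"
```

```text
t 33.95 p [ 0.4705  0.0307 -0.0336] yaw 2.8237 tilt 0.06 F [-0.5  0.1 -1.3] w 0.02 gf 3.0
d tool [ 0.0056 -0.0005  0.0009] rows 0.09469301703205431 roll None
scene 153 [0.506  0.0196 0.0219] [ 0.949 -0.315 -0.015] ext 0.0867 z 0.0033 0.0297
px 325.0 184.0 173 c [0.5044 0.0201] mean [0.5057 0.0193] dir [ 0.953 -0.304] ang -0.3089 ext 0.0889 size [0.0203 0.089 ]
```

arm_command:
  deltas: [-1,0,0,0.001,0,-1,0,0,0,0,0,0,0,0,0,0,0,0,0,0,0,0,0,0,0,0,0,0,0,0,0,0,0,-0.03,0,0,0,0,-0.06,0,0,0,0,-0.06,0,0,0,0,0,0,0,0,0,0,0]

```text
time: 35.42
position: [0.4692, 0.031, 0.1152]
tool_rot: [0.158, 0.987, 0.0, -0.0]
ft_force: [-0.0, -0.0, -0.3]
grip_width: 0.0437
grip_force: 0.0
```

```bash
python3 -c "
from h import *
to(.465,.032,-.0345)
redpts('scene',(290,120,370,260));punch(.02,'scene',box=(290,130,370,240))
P=imaging.camera_params('scene');_,i,_=cam('scene');a=np.load('/tmp/scene.npz')['im']
D=np.abs(i.astype(int)-a).max(2)
for n,b in (('tin',(290,232,318,266)),('valve',(325,232,372,258)),('hammer',(302,262,410,302)),('crate',(384,122,476,236)),('board',(165,152,258,246))):
    r=D[b[1]:b[3],b[0]:b[2]];print(n,'changed px',(r>50).sum(),r.size)
"
```

```text
t 35.42 p [0.4692 0.031  0.1152] yaw 2.8238 tilt 0.03 F [-0.  -0.  -0.3] w 0.0437 gf 0.0
d tool [ 0.0042 -0.0003  0.1497] rows 2.495650853454196 roll None
scene 151 [0.5055 0.0197 0.0218] [ 0.948 -0.318 -0.01 ] ext 0.088 z -0.0015 0.0276
px 325.0 184.0 173 c [0.5044 0.0201] mean [0.5057 0.0194] dir [ 0.951 -0.311] ang -0.3158 ext 0.0891 size [0.0203 0.089 ]
tin changed px 0 952
valve changed px 0 1222
hammer changed px 0 4320
crate changed px 217 10488
board changed px 0 8742
```

The punch lies flat on the mat and is released. The tin, valve, hammer and board look unchanged, and the changed pixels in the crate (217) are about the size of the missing punch. Handing in.

```bash
python3 -c "
from h import *
print(order.hand_in())"
```

```text
the job is handed in; nothing more can be done
None
```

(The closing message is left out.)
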